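# Build the test-sieve stack on its base

### The job

Build the sieve stack on the round grey base, one piece at a time from the bottom up: the receiver pan in the ring of the base, the fine sieve on the pan, the coarse sieve on the fine one, and the lid on top. Lower each piece into the one below before letting it go (do not drop it), and leave it nested fully home and level. Do not push aside or knock over the small jar, cup, bottle, stopper and flask standing around.

Things in the scene. Friction and masses are not known exactly. Their poses are not given: they have to be found in the camera images.
- pan: Receiver pan: steel dish, 60 mm wide, 35 mm high, smooth closed floor, no mesh; loose, 90 g. Tapered foot: 34 mm wide at the bottom, 47 mm at 8 mm height; flat shoulder at 9 mm under the 60 mm wide frame. Mouth 52 mm inside: takes the next foot, 2.5 mm play all round. Seated: origin 15 mm above the base's. Origin: centre of underside, z up; round.
- fine_sieve: Fine sieve: steel ring, 60 mm wide, 40 mm high, dense mesh (15 wires each way) 12 mm up; loose, 90 g. Tapered foot: 34 mm wide at the bottom, 47 mm at 8 mm height; flat shoulder at 9 mm under the 60 mm wide frame. Mouth 52 mm inside: takes the next foot, 2.5 mm play all round. Seated: origin 26 mm above the pan's. Origin: centre of underside, z up; round.
- coarse_sieve: Coarse sieve: steel ring, 60 mm wide, 52 mm high (tallest), wide mesh (4 thick bars each way) 12 mm up; loose, 110 g. Tapered foot: 34 mm wide at the bottom, 47 mm at 8 mm height; flat shoulder at 9 mm under the 60 mm wide frame. Mouth 52 mm inside: takes the next foot, 2.5 mm play all round. Seated: origin 31 mm above the fine sieve's. Origin: centre of underside, z up; round.
- lid: Lid: steel disc 60 mm wide, from 9 to 17 mm height, with an upright round knob 22 mm wide from 17 to 41 mm height to hold it by; loose, 100 g. Tapered foot: 34 mm wide at the bottom, 47 mm at 8 mm height; flat shoulder at 9 mm under the 60 mm wide frame. Seated: origin 43 mm above the coarse sieve's. Origin: centre of underside, z up; round.
- base: Sieve base, fixed: grey round plate 104 mm wide, 10 mm thick, with a steel locating ring in its middle, 60 mm outside, 52 mm inside, rim at 24 mm height. The pan's foot goes into the ring, its shoulder on the rim. Origin: centre of underside, z up; round.
- jar: Bystander: small loose jar with a yellow cap, 36 mm wide, 45 mm high. Origin: centre of underside, z up; round.
- crucible: Bystander: small loose white ceramic cup, 36 mm wide, 36 mm high. Origin: centre of underside, z up; round.
- dropper: Bystander: small loose amber bottle with white cap, 30 mm wide, 65 mm high. Origin: centre of underside, z up; round.
- stopper: Bystander: loose dark rubber stopper, 34 mm wide at the top, 28 mm high. Origin: centre of underside, z up; round.
- flask: Bystander: loose conical glass flask, 64 mm wide at the foot, 102 mm high, at the left of the work area. Origin: centre of underside, z up; round.
Mind the look-alikes: they are no part of the job. What is shaped like the lid but red or turquoise is not meant. Leave any red look-alike of the pan alone.

How it is judged:
On the way, in this order (a step that is already met when the one before it is completed fails the run):
1. the receiver pan is lowered, still held, into the ring of the base (horizontal distance between pan and base below 0.008 m and z of pan in the frame of base between 0.012 and 0.023 m and contact force between the fingers and pan above 0.5 N), for 0.1 s.
2. the fine sieve is lowered, still held, into the mouth of the pan (horizontal distance between fine_sieve and pan below 0.008 m and z of fine_sieve in the frame of pan between 0.023 and 0.034 m and contact force between the fingers and fine_sieve above 0.5 N), for 0.1 s.
3. the coarse sieve is lowered, still held, into the mouth of the fine sieve (horizontal distance between coarse_sieve and fine_sieve below 0.008 m and z of coarse_sieve in the frame of fine_sieve between 0.028 and 0.039 m and contact force between the fingers and coarse_sieve above 0.5 N), for 0.1 s.
4. the lid is lowered, still held, into the mouth of the coarse sieve (horizontal distance between lid and coarse_sieve below 0.008 m and z of lid in the frame of coarse_sieve between 0.04 and 0.051 m and contact force between the fingers and lid above 0.5 N), for 0.1 s.
At the end, for the whole second after the job is handed in: Pan in the base ring, fine sieve in the pan, coarse sieve in the fine sieve, lid in the coarse sieve: each within 5 mm of the axis and 2.5 mm of the seated height of the piece below, level within 0.08 rad, released and at rest (horizontal distance between pan and base below 0.005 m and z of pan in the frame of base between 0.0125 and 0.0175 m and angle between each of pan, fine_sieve, coarse_sieve, lid's own z axis and vertical below 0.08 rad and linear speed of each of pan, fine_sieve, coarse_sieve, lid below 0.02 m/s and angular speed of each of pan, fine_sieve, coarse_sieve, lid below 0.2 rad/s and horizontal distance between fine_sieve and pan below 0.005 m and z of fine_sieve in the frame of pan between 0.0235 and 0.0285 m and horizontal distance between coarse_sieve and fine_sieve below 0.005 m and z of coarse_sieve in the frame of fine_sieve between 0.0285 and 0.0335 m and horizontal distance between lid and coarse_sieve below 0.005 m and z of lid in the frame of coarse_sieve between 0.0405 and 0.0455 m); the robot touches nothing.
It fails at once if the jar is pushed more than 25 mm away or knocked over (distance of jar from where it was at the start of the episode above 0.025 m or angle between jar's own z axis and vertical above 0.4 rad).
It fails at once if the crucible is pushed more than 25 mm away or knocked over (distance of crucible from where it was at the start of the episode above 0.025 m or angle between crucible's own z axis and vertical above 0.4 rad).
It fails at once if the dropper is pushed more than 25 mm away or knocked over (distance of dropper from where it was at the start of the episode above 0.025 m or angle between dropper's own z axis and vertical above 0.4 rad).
It fails at once if the stopper is pushed more than 25 mm away or knocked over (distance of stopper from where it was at the start of the episode above 0.025 m or angle between stopper's own z axis and vertical above 0.4 rad).
It fails at once if the flask is pushed more than 25 mm away or knocked over (distance of flask from where it was at the start of the episode above 0.025 m or angle between flask's own z axis and vertical above 0.4 rad).
It also fails if it takes over 109 s, if anything falls off the work surface, if the arm or the gripper's body presses on something with over 40 N, if the wrist force passes 120 N, or if a joint passes its speed limit or range.

### The arm

A 6-joint arm with a two-finger parallel gripper is mounted at the origin on the work surface. World frame = base frame: x ahead of the robot, y to its left, z up, the work surface at z = 0. Lengths are in m, angles in rad, forces in N, time in s.
With the tool pointing down it reaches from about 0.3 to 0.775 m from the base axis. Payload 14.6 kg.
Tool frame: the origin (TCP) lies between the finger pads; the fingertips stand 8 mm ahead of it and the grasp point (between the pads) lies 11 mm behind it (ctrl.tip_reach is the distance from the TCP to the fingertips, in m); y points along the fingers, z is the direction in which the jaws open and shut, and the axes are right-handed (so a half turn about y gives the same grasp; the last joint's range is limited). The gripper opens to 94 mm and grips with 3 to 60 N. Pads are 16 mm wide; open, the fingers measure 119 mm over their backs; the gripper's body (75 mm by 177 mm) begins 78 mm behind the grasp point.
Start: joints at [-1.301, 0.3, 1.521, -0, 1.321, -0.067], TCP at [0.182, -0.519, 0.213] pointing down, gripper open.
Joint ranges: [-3.03, 3.03], [-0.79, 2.21], [0.23, 2.52], [-1.04, 4.18], [0, 3.07], [-2.55, 2.55]. Speed limits (rad/s): [2.22, 2.22, 2.57, 3.14, 3.14, 3.14].

### API

Orientations are given as [roll, pitch, yaw] about the fixed x, y, z axes, in that order (R = Rz(yaw) Ry(pitch) Rx(roll)).
In Python, from station import ctrl gives the robot as it stands.
- The arm moves only by the tool play_rows, never from a script. Its arguments are lists of equal length, an entry for each row: "twist": the turn, a rotation vector about the world's x, y, z as a fraction of full scale, a list of three; "travel": the shift along the world's x, y, z as a fraction of full scale, a list of three; "grip": the gripper's target within -1 to 1 (shut at 1, half-way at 0, fully open at -1). A call has 1 to 12 rows; each row shifts and turns the commanded pose from where the row before left it; what a row does not reach is not made up. Full scale, the value 1, is 5 cm for a shift and 90 degrees for a turn. A row lasts 1/10 s, in which the tool goes at most 50 mm and 8.59 degrees, less where a joint would pass 70% of its speed; a pose out of reach is approached as far as the arm can. A call with a number of a shift or a turn outside -1 to 1 is refused whole. A call with a gripper value outside its range is refused whole. The fingers move at their own pace and stop on an object; "force" is the grip in N (left out, the last holds). Time passes only in rows, so rows that do not move let the fingers close. It gives the time, the measured TCP pose, the force and the opening at its end, in the units of the state.
- ctrl.get_obs(): the state, without advancing time (a new reading comes with each control period).
- ctrl.camera(name): name is "scene" or "top" or "wrist"; returns a dict with "img" (480x640x3 uint8, red, green, blue), "vfov" (degrees; the focal length in pixels is half the picture's height over the tangent of half this angle, whatever the lens; pixels are square), "cx", "cy" (the principal point, pixels), "k1" (the pictures are not rectified: a ray, as slopes to the right and down, at radius r is drawn at 1 + k1 r^2 times it, then the intrinsics apply), "rvec" (rotation vector, rad) and "tvec" (3), from world to camera coordinates, as OpenCV has them. Camera axes: x right, y down, z forward; pixel columns grow to the right and rows downward; lengths in m; the calibration is good to about 2 mm. A picture is of the moment at which its call begins. There is no depth.
- ctrl.hand_in(): hands the job in, once; it reports no verdict.
Trained networks look in a picture, given as the dict that the camera call returned (one of the last four; its "shot" number tells which), for a name from the list of things; names that differ only in an ending like _2 or _b are one class to them, and where a whole thing is asked for, a point or a joint stands for the part that bears it (a point fixed in the world has none). Each returns a list of dicts, best first, with "confidence" (0 to 1); they miss things now and then, are a little off and sometimes report something else, mostly with a low value. They report only what shows in the picture. A call takes as long as a camera call. They do not tell look-alikes from the thing itself.
- ctrl.boxes_of(name, picture): "point" ([column, row] in pixels, amid what is visible of it).
- ctrl.trace(name, picture): "pixels" (480x640 bool, what is visible of it) and "point" ([column, row] in pixels, amid what is visible of it).
The state is a dict: "time_s": time; "qpos": joint angles; "joint_vel": joint speeds; "tau": joint torques, N m; "ee_pos": TCP position; "eef_rot": TCP orientation; "force": force on the tool from outside, world axes, zero at the start; "moment": the same for the moment, N m; "grip_width": finger opening in m.
Only numpy, scipy, OpenCV 4.12 (cv2) and the standard library are available. Lean on these libraries where they do the work, as an engineer would, in place of code of your own. Each camera call takes 0.05 s, during which the arm holds its last target.

## Working session

There is one attempt and no reset: what is moved stays moved. The work goes in short steps, Python scripts to look and compute and a tool call to move; the robot and the scene stay as the last step left them, time stands still between calls to the robot, and variables do not carry over. Pictures are saved under pics/ and viewed, and the job is handed in when it is done.

Besides the shell and the picture viewer there is one more tool, called after "Request:" in YAML: its name, and indented under it one key for each argument. play_rows: Moves the arm, as the interface text tells. Its arguments: {"type":"object","properties":{"twist":{"type":"array"},"travel":{"type":"array"},"grip":{"type":"array"},"force":{"type":"number"}},"required":["twist","travel","grip"]}

```bash
ls; mkdir -p pics
cat > h.py <<'E'
import numpy as np, cv2
from station import ctrl
def cam(n):
    return ctrl.camera(n)
def K(p):
    f=240/np.tan(np.radians(p['vfov'])/2)
    return f
def ray(p,uv):
    f=K(p); x=(uv[0]-p['cx'])/f; y=(uv[1]-p['cy'])/f
    rd=np.hypot(x,y); r=rd
    for _ in range(30): r=rd/(1+p['k1']*r*r)
    s=r/rd if rd>0 else 1
    d=np.array([x*s,y*s,1.])
    R=cv2.Rodrigues(np.array(p['rvec'],float))[0]; t=np.array(p['tvec'],float).ravel()
    return -R.T@t, R.T@d
def at_z(p,uv,z):
    o,d=ray(p,uv); return o+d*(z-o[2])/d[2]
def proj(p,P):
    P=np.atleast_2d(P); R=cv2.Rodrigues(np.array(p['rvec'],float))[0]; t=np.array(p['tvec'],float).ravel()
    c=P@R.T+t; x=c[:,0]/c[:,2]; y=c[:,1]/c[:,2]; k=1+p['k1']*(x*x+y*y)
    return np.c_[p['cx']+K(p)*x*k, p['cy']+K(p)*y*k]
def save(p,name): cv2.imwrite('pics/'+name+'.png',p['img'][:,:,::-1])
E
python3 - <<'E'
from h import *
o=ctrl.get_obs(); print(o)
for n in ['scene','top','wrist']:
    p=cam(n); save(p,n+'0'); print(n,p['vfov'],p['cx'],p['cy'],p['k1'],p['rvec'],p['tvec'])
    if n=='top' or n=='scene':
        for t in ['pan','fine_sieve','coarse_sieve','lid','base','jar','crucible','dropper','stopper','flask']:
            for b in ctrl.boxes_of(t,p): print(n,t,np.round(b['point'],1),round(b['confidence'],2),np.round(at_z(p,b['point'],0.03),3))
E
```

```text
pics
{'time_s': 0.0, 'qpos': array([-1.30057094e+00,  3.00490307e-01,  1.52160830e+00, -1.20832766e-05,
        1.32075288e+00, -6.66023363e-02]), 'joint_vel': array([ 0.00041073, -0.00161608,  0.00165673, -0.00214236, -0.00072162,
        0.00151313]), 'tau': array([-1.02736911e-03, -5.31805015e+01, -3.52732480e+01,  7.07761617e-02,
        2.43626320e-02, -1.29129930e-04]), 'ee_pos': array([ 0.18169047, -0.51882689,  0.21286429]), 'eef_rot': array([-1.57205315e+00,  7.21016731e-05, -2.80476198e+00]), 'force': array([0.18771485, 0.26215761, 0.17172036]), 'moment': array([-0.0067982 ,  0.05208028,  0.0290266 ]), 'grip_width': 0.09414686353770053}
scene 56.44865449898082 316.7302311986129 247.9037787846358 -0.017220550194460886 [ 1.48559229  1.97395016 -0.92339782] [ 0.13235996 -0.30858819  1.26812846]
scene pan [187.1 200.6] 0.81 [ 0.451 -0.304  0.03 ]
scene pan [207.  176.3] 0.6 [ 0.346 -0.309  0.03 ]
scene fine_sieve [448.7 237.4] 0.78 [0.427 0.258 0.03 ]
scene coarse_sieve [314.9 283.6] 0.82 [0.623 0.041 0.03 ]
scene lid [104.9 253.3] 0.97 [ 0.654 -0.369  0.03 ]
scene lid [166.7 2
[... 784 characters left out ...]
 [136.2 214.4] 0.2 [0.564 0.388 0.03 ]
top lid [468.5 184.7] 0.79 [ 0.615 -0.283  0.03 ]
top lid [427.8 145.6] 0.75 [ 0.698 -0.203  0.03 ]
top lid [517.2 177.1] 0.66 [ 0.63  -0.386  0.03 ]
top base [359.4 249.7] 0.92 [ 0.486 -0.057  0.03 ]
top base [389.2 168.1] 0.17 [ 0.651 -0.122  0.03 ]
top jar [261.5 234.4] 0.56 [0.519 0.136 0.03 ]
top dropper [420.8 228.2] 0.6 [ 0.527 -0.181  0.03 ]
top stopper [229.2 182.7] 0.61 [0.626 0.201 0.03 ]
top flask [135.6 215.3] 0.86 [0.562 0.39  0.03 ]
top flask [468.3 185.4] 0.71 [ 0.613 -0.282  0.03 ]
wrist 67.1983227657653 321.5016469213345 240.93035130530276 -0.047200889047032644 [-2.3715028   1.67989166  0.23577211] [-0.54955265 -0.02896084  0.39152421]
```

View pics/scene0.png

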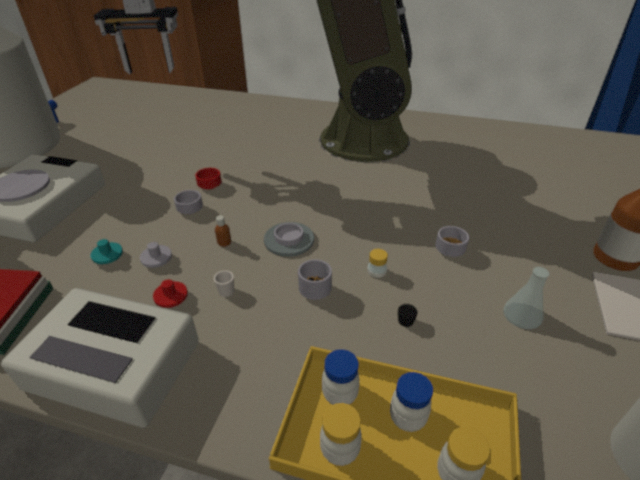

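View pics/top0.png

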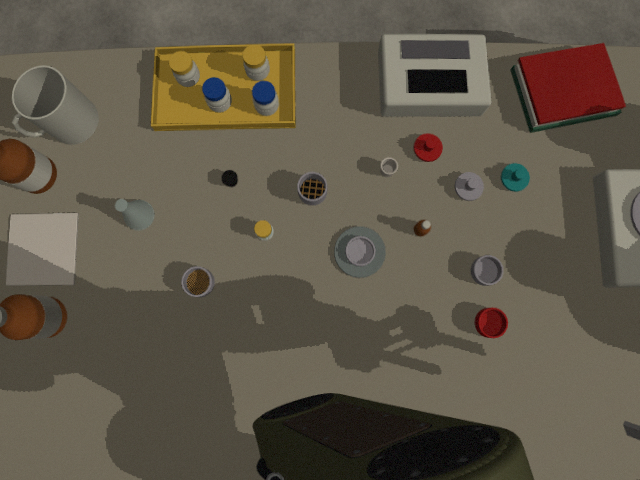

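View pics/wrist0.png

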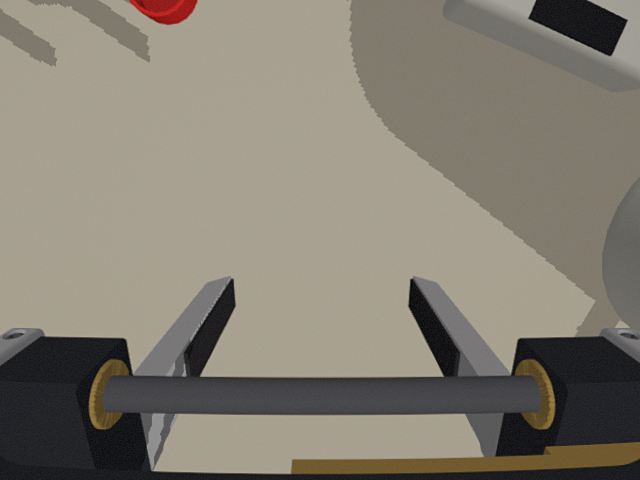

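Both views agree on which piece is which:
- Pan: the grey dish at top (487,270) and scene (188,202). The dish at top (491,322) is red, so it is a decoy.
- Lid: the grey one at top (469,186) and scene (155,256). The ones at (515,177) and (428,147) are turquoise and red.
- Fine sieve: top (197,281), dense mesh.
- Coarse sieve: top (312,188), wide bars.
- Base: top (360,250).

Next I'll check the crops and fit the poses.

```bash
cat >> h.py <<'E'
from scipy.optimize import minimize
PROF={'pan':[(0,17),(8,23.5),(9,23.5),(9,30),(35,30)],'fine_sieve':[(0,17),(8,23.5),(9,30),(40,30)],
'coarse_sieve':[(0,17),(8,23.5),(9,30),(52,30)],'lid':[(0,17),(8,23.5),(9,30),(17,30),(17,11),(41,11)],
'base':[(0,52),(10,52),(10,30),(24,30)],'jar':[(0,18),(45,18)],'crucible':[(0,18),(36,18)],'dropper':[(0,15),(40,15),(65,9)],'stopper':[(0,14),(28,17)],'flask':[(0,32),(102,12)]}
A=np.linspace(0,2*np.pi,48,endpoint=False)
def sil(p,name,x,y,z0=0,S=4):
    m=np.zeros((480*1,640),np.uint8); pr=PROF[name]
    for (z1,r1),(z2,r2) in zip(pr[:-1],pr[1:]):
        P=np.vstack([np.c_[x+r/1e3*np.cos(A),y+r/1e3*np.sin(A),np.full(48,z0+z/1e3)] for z,r in((z1,r1),(z2,r2))])
        h=cv2.convexHull(proj(p,P).astype(np.float32))
        cv2.fillConvexPoly(m,np.round(h*16).astype(np.int32),255,cv2.LINE_AA,4)
    return m/255.
def fit(ps,name,masks,x0,z0=0):
    def c(v):
        return sum(np.abs(sil(p,name,v[0],v[1],z0)-m).sum()/m.sum() for p,m in zip(ps,masks))
    r=minimize(c,x0,method='Nelder-Mead',options=dict(initial_simplex=[x0,[x0[0]+.008,x0[1]],[x0[0],x0[1]+.008]],xatol=2e-4,fatol=1e-4))
    return r.x,r.fun
E
python3 - <<'E'
from h import *
T=cam('top');S=cam('scene')
g={'pan':(.443,-.309),'fine_sieve':(.43,.264),'coarse_sieve':(.61,.03),'lid':(.615,-.283),'base':(.49,-.055),'jar':(.525,.133),'crucible':(.655,-.12),'dropper':(.527,-.182),'stopper':(.63,.2),'flask':(.56,.39)}
crops=[]
for n,x0 in g.items():
    out=[]
    for ps in [[T],[S],[T,S]]:
        ms=[]
        for p in ps:
            e=proj(p,[*x0,.03])[0]
            ts=[t for t in ctrl.trace(n,p) if np.hypot(*(np.array(t['point'])-e))<22]
            if ts: ms.append((p,ts[0]['pixels'].astype(float)))
        if ms:
            v,f=fit([a for a,_ in ms],n,[b for _,b in ms],np.array(x0)); out.append((len(ms),np.round(v,4).tolist(),round(f,2)))
    print(n,out)
for n in ['pan','fine_sieve','coarse_sieve','lid','base']:
    row=[]
    for p in (T,S):
        u,v=proj(p,[*g[n],.03])[0].astype(int); row.append(cv2.resize(p['img'][v-32:v+32,u-40:u+40],None,fx=2,fy=2,interpolation=cv2.INTER_CUBIC))
    crops.append(np.vstack(row))
cv2.imwrite('pics/crops.png',np.hstack(crops)[:,:,::-1])
E
```

```text
pan [(1, [0.4414, -0.3111], np.float64(0.09)), (1, [0.4393, -0.311], np.float64(0.21)), (2, [0.4413, -0.3111], np.float64(0.3))]
fine_sieve [(1, [0.4289, 0.2612], np.float64(0.06)), (1, [0.427, 0.2642], np.float64(0.09)), (2, [0.4287, 0.2621], np.float64(0.19))]
coarse_sieve [(1, [0.6114, 0.0351], np.float64(0.15)), (1, [0.6099, 0.036], np.float64(0.1)), (2, [0.6104, 0.036], np.float64(0.25))]
lid [(1, [0.6159, -0.2881], np.float64(0.13)), (1, [0.6135, -0.2868], np.float64(0.24)), (2, [0.6161, -0.2879], np.float64(0.38))]
base [(1, [0.4857, -0.0595], np.float64(0.04)), (1, [0.4826, -0.0578], np.float64(0.15)), (2, [0.4862, -0.0584], np.float64(0.21))]
jar [(1, [0.5293, 0.1321], np.float64(0.18)), (1, [0.5291, 0.1345], np.float64(0.23)), (2, [0.5296, 0.1328], np.float64(0.43))]
crucible [(1, [0.6553, -0.1212], np.float64(0.42)), (1, [0.6486, -0.1218], np.float64(0.41)), (2, [0.6532, -0.1214], np.float64(0.85))]
dropper [(1, [0.5275, -0.1815], np.float64(0.52)), (1, [0.5306, -0.1813], np.float64(0.23)), (2, [0.5285, -0.1822], np.float64(0.76))]
stopper [(1, [0.6367, 0.2028], np.float64(0.32)), (1, [0.6366, 0.2046], np.float64(0.18)), (2, [0.6368, 0.2045], np.float64(0.5))]
flask [(1, [0.5685, 0.3927], np.float64(0.09)), (1, [0.5682, 0.3963], np.float64(0.18)), (2, [0.5688, 0.3939], np.float64(0.29))]
```

View pics/crops.png

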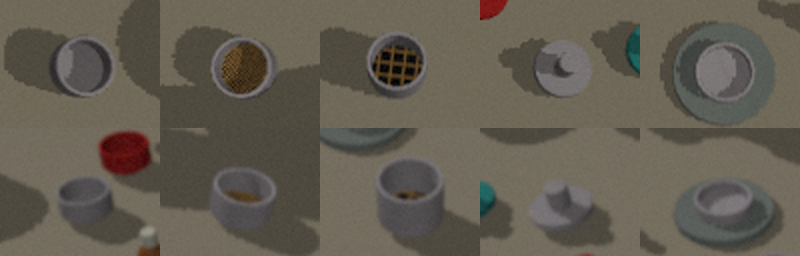

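The crops confirm it: grey closed pan, dense-mesh fine sieve, wide-mesh coarse sieve, grey lid, base with ring. Moving over the pan now, with the jaws along world y.

Request:
play_rows:
  twist:
    - [0,0,-0.0715]
    - [0,0,-0.0715]
    - [0,0,-0.0715]
    - [0,0,0]
    - [0,0,0]
    - [0,0,0]
    - [0,0,0]
    - [0,0,0]
    - [0,0,0]
    - [0,0,0]
    - [0,0,0]
    - [0,0,0]
  travel:
    - [0.432,0.346,-0.1]
    - [0.432,0.346,-0.1]
    - [0.432,0.346,-0.1]
    - [0.432,0.346,-0.1]
    - [0.432,0.346,-0.1]
    - [0.432,0.346,-0.1]
    - [0.432,0.346,-0.1]
    - [0.432,0.346,-0.1]
    - [0.432,0.346,-0.1]
    - [0.432,0.346,-0.1]
    - [0.432,0.346,-0.1]
    - [0.432,0.346,-0.1]
  grip: [-1,-1,-1,-1,-1,-1,-1,-1,-1,-1,-1,-1]
  force: 20

```text
time_s: 4.45
ee_pos: [0.4418, -0.3107, 0.1533]
eef_rot: [-1.571, 0.0, 3.141]
force: [0.4, -0.4, -0.3]
grip_width: 0.0942
```

Request:
play_rows:
  twist:
    - [0,0,0]
  travel:
    - [0,0,0]
  grip: [-1]

```text
time_s: 4.55
ee_pos: [0.4425, -0.3096, 0.1527]
eef_rot: [-1.572, -0.001, -3.139]
force: [-0.4, -0.2, 0.4]
grip_width: 0.094
```

Run:
```python
from h import *
o=ctrl.get_obs(); print(o['time_s'],o['ee_pos'],o['eef_rot'],o['qpos'])
p=cam('wrist'); save(p,'w1')
d=np.array(p['img']).copy()
for z,r in((.035,.03),(.035,.026),(.009,.03)):
    q=proj(p,np.c_[.4413+r*np.cos(A),-.3111+r*np.sin(A),np.full(48,z)])
    cv2.polylines(d,[q.astype(np.int32)],True,(0,255,0))
cv2.imwrite('pics/w1o.png',d[:,:,::-1])
for b in ctrl.boxes_of('pan',p): print(b['point'],b['confidence'])
```

```text
4.55 [ 0.44247703 -0.3096077   0.15274589] [-1.57166562e+00 -5.15672317e-04 -3.13905986e+00] [-6.78530209e-01  3.35924980e-01  1.62072324e+00  3.78360849e-04
  1.18589240e+00  8.89591322e-01]
```

View pics/w1o.png

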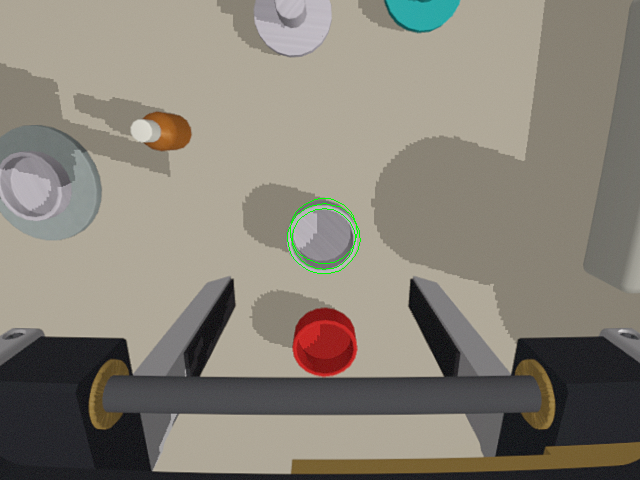

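The overlay matches the pan at about (324,236), within roughly 1 mm. Descending and gripping.

Request:
play_rows:
  twist:
    - [0,0,0]
    - [0,0,0]
    - [0,0,0]
    - [0,0,0]
    - [0,0,0]
    - [0,0,0]
    - [0,0,0]
    - [0,0,0]
    - [0,0,0]
    - [0,0,0]
  travel:
    - [0,0,-0.4]
    - [0,0,-0.4]
    - [0,0,-0.4]
    - [0,0,-0.4]
    - [0,0,-0.4]
    - [0,0,-0.17]
    - [0,0,-0.17]
    - [0,0,-0.17]
    - [0,0,-0.16]
    - [0,0,0]
  grip: [-1,-1,-1,-1,-1,-1,-1,-1,-1,-1]

```text
time_s: 5.65
ee_pos: [0.4406, -0.3113, 0.0192]
eef_rot: [-1.572, -0.001, 3.141]
force: [0.3, 0.3, 0.7]
grip_width: 0.0941
```

Run:
```python
from h import *
for i in range(4):
    p=cam('wrist');o=ctrl.get_obs(); print(o['time_s'],o['ee_pos'],o['eef_rot'],o['force'])
save(p,'w2')
```

```text
5.7 [ 0.44087235 -0.31143259  0.01978195] [-1.57106659e+00 -3.50344004e-04  3.14151097e+00] [ 0.2517839  -0.07826569  0.94891544]
5.75 [ 0.44105184 -0.31156002  0.02013372] [-1.57068858e+00  1.03461904e-04  3.14156398e+00] [-0.16937041  0.34853434  1.47892804]
5.8 [ 0.44116118 -0.31163118  0.02035464] [-1.57043301e+00  4.88953514e-04  3.14148870e+00] [-0.39269465 -1.09869891  0.69073746]
5.85 [ 0.44119647 -0.31165378  0.020415  ] [-1.57032199e+00  6.23574661e-04  3.14153383e+00] [0.77326528 0.92441976 1.39654949]
```

View pics/w2.png

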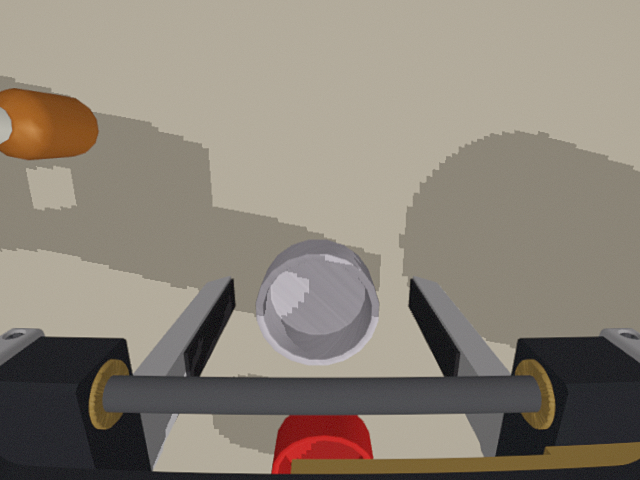

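The pan sits centred between the fingers at (318,302). I'll fit it in this view to get the lateral offset, then close.

Run:
```python
from h import *
p=cam('wrist')
for t in ctrl.trace('pan',p): 
    m=t['pixels'].astype(float); print(t['point'],t['confidence'],m.sum())
    if 250<t['point'][0]<390 and t['point'][1]<370: print(fit([p],'pan',[m],np.array([.441,-.311])))
```

```text
[317.6, 304.5] 0.85 12261.0
(array([ 0.44050826, -0.30915084]), np.float64(0.053718869490541506))
[318.4, 439.2] 0.62 4253.0
```

Request:
play_rows:
  twist:
    - [0,0,0]
    - [0,0,0]
    - [0,0,0]
    - [0,0,0]
    - [0,0,0]
    - [0,0,0]
    - [0,0,0]
    - [0,0,0]
  travel:
    - [0,0,0]
    - [0,0,0]
    - [0,0,0]
    - [0,0,0]
    - [0,0,0]
    - [0,0,0]
    - [0,0,0]
    - [0,0,0]
  grip: [1,1,1,1,1,1,1,1]
  force: 20

```text
time_s: 6.75
ee_pos: [0.441, -0.3114, 0.0199]
eef_rot: [-1.571, -0.0, 3.141]
force: [-1.0, 0.6, 0.7]
grip_width: 0.0601
```

Request:
play_rows:
  twist:
    - [0,0,0]
    - [0,0,0]
    - [0,0,0]
    - [0,0,0]
    - [0,0,0]
    - [0,0,0]
  travel:
    - [0,0,0.2]
    - [0,0,0.4]
    - [0,0,0.4]
    - [0,0,0.4]
    - [0,0,0.4]
    - [0,0,0.2]
  grip: [1,1,1,1,1,1]

```text
time_s: 7.35
ee_pos: [0.4414, -0.3119, 0.1222]
eef_rot: [-1.569, 0.002, 3.141]
force: [-0.5, -0.4, -1.1]
grip_width: 0.0595
```

Request:
play_rows:
  twist:
    - [0,0,0]
    - [0,0,0]
    - [0,0,0]
    - [0,0,0]
    - [0,0,0]
    - [0,0,0]
    - [0,0,0]
    - [0,0,0]
    - [0,0,0]
    - [0,0,0]
    - [0,0,0]
    - [0,0,0]
  travel:
    - [0.075,0.421,0]
    - [0.075,0.421,0]
    - [0.075,0.421,0]
    - [0.075,0.421,0]
    - [0.075,0.421,0]
    - [0.075,0.421,0]
    - [0.075,0.421,0]
    - [0.075,0.421,0]
    - [0.075,0.421,0]
    - [0.075,0.421,0]
    - [0.075,0.421,0]
    - [0.075,0.421,0]
  grip: [1,1,1,1,1,1,1,1,1,1,1,1]

```text
time_s: 8.55
ee_pos: [0.4859, -0.058, 0.12]
eef_rot: [-1.571, -0.0, 3.141]
force: [-0.7, -0.3, -0.7]
grip_width: 0.0601
```

```bash
cat >> h.py <<'E'
def ring(d,p,x,y,z,r,c=(0,255,0)):
    cv2.polylines(d,[np.round(proj(p,np.c_[x+r*np.cos(A),y+r*np.sin(A),np.full(48,z)])*16).astype(np.int32)],True,c,1,cv2.LINE_AA,4)
E
python3 - <<'E'
from h import *
for i in range(3): p=cam('wrist')
o=ctrl.get_obs(); print(o['time_s'],o['ee_pos'],o['eef_rot'],o['force'],o['grip_width'])
e=o['ee_pos']
S=cam('scene');T=cam('top')
for n,q in (('w',p),('s',S),('t',T)):
    d=np.array(q['img']).copy()
    ring(d,q,.4857,-.059,.01,.052);ring(d,q,.4857,-.059,.024,.03)
    ring(d,q,e[0],e[1],e[2]-.0195+.035,.03,(255,255,0))
    if n!='w': 
        u,v=proj(q,[.4857,-.059,.06])[0].astype(int); d=cv2.resize(d[v-75:v+75,u-100:u+100],None,fx=2,fy=2)
    cv2.imwrite(f'pics/{n}3.png',d[:,:,::-1])
for q in (p,S,T):
  for t in ctrl.trace('base',q):
    if t['confidence']>.4: print(t['confidence'],t['pixels'].sum(),fit([q],'base',[t['pixels'].astype(float)],np.array([.4857,-.059])))
E
cd pics; python3 -c "
import cv2,numpy as np
a=cv2.resize(cv2.imread('w3.png'),(400,300));b=cv2.imread('s3.png');c=cv2.imread('t3.png')
cv2.imwrite('m3.png',np.vstack([np.hstack([a,b]),np.hstack([c,c*0])]))"
```

```text
8.7 [ 0.48592663 -0.05828126  0.11993109] [-1.57075364e+00 -2.16063263e-04 -3.13997591e+00] [ 0.18104663 -0.94858322 -0.7764361 ] 0.06000740426065402
0.83 1366 (array([ 0.48398483, -0.05658267]), np.float64(0.13246346854993826))
```

View pics/m3.png

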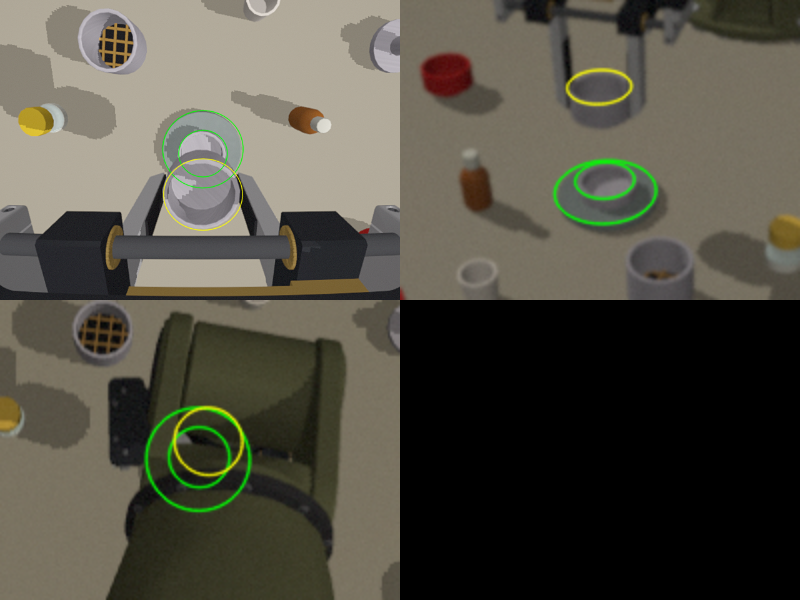

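```bash
python3 -c "
import cv2
a=cv2.imread('pics/w3.png')[150:390,220:440];cv2.imwrite('pics/w3c.png',cv2.resize(a,None,fx=2.5,fy=2.5,interpolation=cv2.INTER_CUBIC))"
```

```text
(no output)
```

View pics/w3c.png

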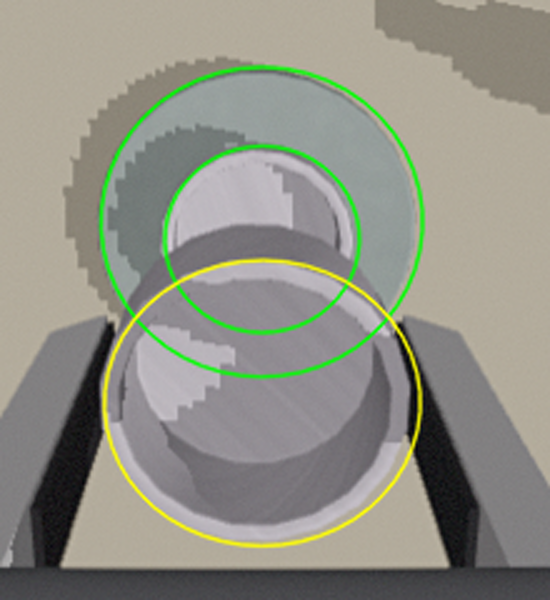

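Pan and ring line up; both sit about 1 mm left of the overlay by the same amount. Lowering.

Request:
play_rows:
  twist:
    - [0,0,0]
    - [0,0,0]
    - [0,0,0]
    - [0,0,0]
    - [0,0,0]
    - [0,0,0]
    - [0,0,0]
    - [0,0,0]
    - [0,0,0]
  travel:
    - [0,0,-0.3]
    - [0,0,-0.3]
    - [0,0,-0.3]
    - [0,0,-0.3]
    - [0,0,-0.1]
    - [0,0,-0.1]
    - [0,0,-0.1]
    - [0,0,-0.1]
    - [0,0,0]
  grip: [1,1,1,1,1,1,1,1,1]

```text
time_s: 9.85
ee_pos: [0.4858, -0.0589, 0.0396]
eef_rot: [-1.571, -0.001, 3.141]
force: [-1.2, -0.3, -0.7]
grip_width: 0.0598
```

Request:
play_rows:
  twist:
    - [0,0,0]
    - [0,0,0]
    - [0,0,0]
  travel:
    - [0,0,-0.04]
    - [0,0,-0.04]
    - [0,0,0]
  grip: [1,1,1]

```text
time_s: 10.15
ee_pos: [0.4859, -0.0589, 0.0358]
eef_rot: [-1.571, -0.0, 3.142]
force: [0.5, -0.9, -1.5]
grip_width: 0.0596
```

Request:
play_rows:
  twist:
    - [0,0,0]
    - [0,0,0]
  travel:
    - [0,0,-0.02]
    - [0,0,0]
  grip: [1,1]

```text
time_s: 10.35
ee_pos: [0.486, -0.0589, 0.035]
eef_rot: [-1.571, 0.0, 3.141]
force: [0.4, 0.1, -1.0]
grip_width: 0.0596
```

Request:
play_rows:
  twist:
    - [0,0,0]
    - [0,0,0]
  travel:
    - [0,0,-0.02]
    - [0,0,0]
  grip: [1,1]

```text
time_s: 10.55
ee_pos: [0.4861, -0.0589, 0.0348]
eef_rot: [-1.571, 0.0, 3.142]
force: [-6.0, 1.0, 13.3]
grip_width: 0.0601
```

13 N upward, so it is seated. Releasing and lifting.

Request:
play_rows:
  twist:
    - [0,0,0]
    - [0,0,0]
    - [0,0,0]
    - [0,0,0]
    - [0,0,0]
    - [0,0,0]
    - [0,0,0]
    - [0,0,0]
    - [0,0,0]
    - [0,0,0]
  travel:
    - [0,0,0]
    - [0,0,0]
    - [0,0,0]
    - [0,0,0]
    - [0,0,0]
    - [0,0,0.3]
    - [0,0,0.5]
    - [0,0,0.5]
    - [0,0,0.5]
    - [0,0,0.5]
  grip: [-1,-1,-1,-1,-1,-1,-1,-1,-1,-1]

```text
time_s: 11.55
ee_pos: [0.4858, -0.0589, 0.15]
eef_rot: [-1.571, -0.0, 3.142]
force: [-0.2, 0.5, 0.1]
grip_width: 0.0946
```

Run:
```python
from h import *
for i in range(3): p=cam('wrist')
o=ctrl.get_obs(); print(o['time_s'],o['ee_pos'],o['force'],o['grip_width'])
S=cam('scene'); d=S['img'].copy()
d=p['img'].copy(); ring(d,p,.4857,-.059,.01,.052);ring(d,p,.4857,-.059,.05,.03); ring(d,p,.4857,-.059,.024,.03)
cv2.imwrite('pics/w4.png',cv2.resize(d[100:340,160:480],None,fx=2.5,fy=2.5)[:,:,::-1])
d=S['img'].copy();ring(d,S,.4857,-.059,.01,.052);ring(d,S,.4857,-.059,.05,.03)
u,v=proj(S,[.4857,-.059,.03])[0].astype(int)
cv2.imwrite('pics/s4.png',cv2.resize(d[v-50:v+50,u-70:u+70],None,fx=4,fy=4,interpolation=cv2.INTER_CUBIC)[:,:,::-1])
```

```text
11.7 [ 0.48651925 -0.05899283  0.15006223] [ 0.14159539 -0.39087864 -0.18330238] 0.09402827347566041
```

View pics/w4.png

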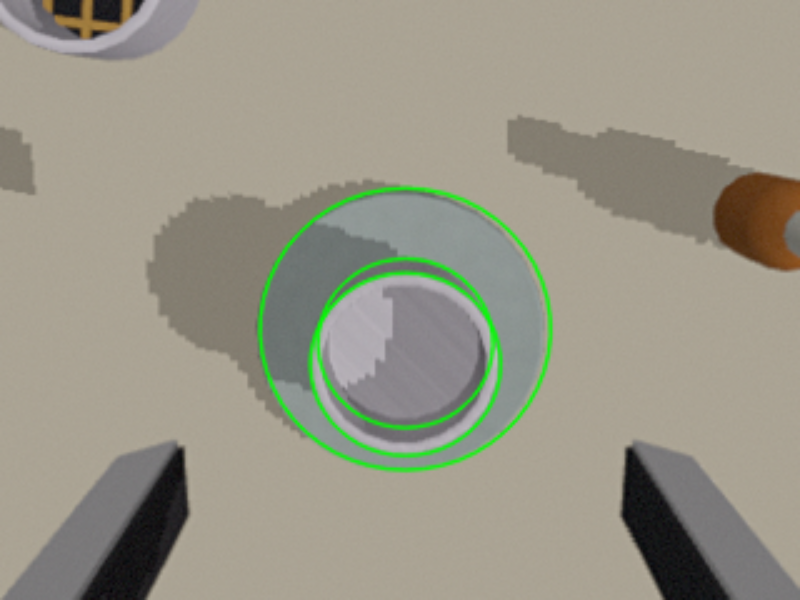

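View pics/s4.png

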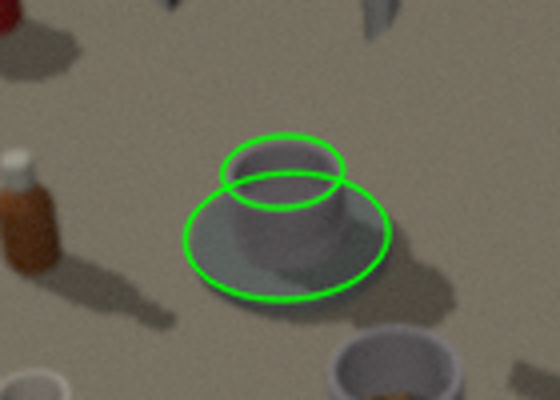

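The pan is level and concentric in the ring, with its rim at about wrist (322,235). Next, the fine sieve.

Request:
play_rows:
  twist:
    - [0,0,0]
    - [0,0,0]
    - [0,0,0]
    - [0,0,0]
    - [0,0,0]
    - [0,0,0]
    - [0,0,0]
    - [0,0,0]
    - [0,0,0]
    - [0,0,0]
    - [0,0,0]
    - [0,0,0]
  travel:
    - [-0.096,0.534,0]
    - [-0.096,0.534,0]
    - [-0.096,0.534,0]
    - [-0.096,0.534,0]
    - [-0.096,0.534,0]
    - [-0.096,0.534,0]
    - [-0.096,0.534,0]
    - [-0.096,0.534,0]
    - [-0.096,0.534,0]
    - [-0.096,0.534,0]
    - [-0.096,0.534,0]
    - [-0.096,0.534,0]
  grip: [-1,-1,-1,-1,-1,-1,-1,-1,-1,-1,-1,-1]

```text
time_s: 12.95
ee_pos: [0.4275, 0.2624, 0.1476]
eef_rot: [-1.57, -0.002, 3.142]
force: [0.4, -1.2, -0.6]
grip_width: 0.0941
```

Run:
```python
from h import *
for i in range(3): p=cam('wrist')
o=ctrl.get_obs(); print(o['time_s'],o['ee_pos'],o['eef_rot'],o['grip_width'])
d=p['img'].copy(); ring(d,p,.4287,.262,.04,.03);ring(d,p,.4287,.262,.04,.026)
cv2.imwrite('pics/w5.png',d[:,:,::-1])
for t in ctrl.trace('fine_sieve',p): print(t['point'],t['confidence'],fit([p],'fine_sieve',[t['pixels'].astype(float)],np.array([.4285,.262])))
```

```text
13.1 [0.42756403 0.26207936 0.14759779] [-1.56978358e+00 -1.94239799e-03 -3.13963232e+00] 0.0942117975006569
[321.7, 239.1] 0.84 (array([0.42779887, 0.26381446]), np.float64(0.05711007080730763))
```

View pics/w5.png

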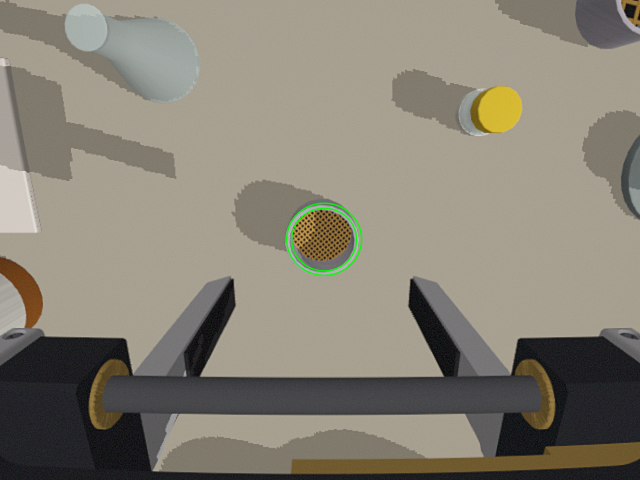

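The fine sieve is at wrist (322,239), on the overlay. Descending.

Request:
play_rows:
  twist:
    - [0,0,0]
    - [0,0,0]
    - [0,0,0]
    - [0,0,0]
    - [0,0,0]
    - [0,0,0]
    - [0,0,0]
    - [0,0,0]
    - [0,0,0]
    - [0,0,0]
    - [0,0,0]
  travel:
    - [0,0,-0.4]
    - [0,0,-0.4]
    - [0,0,-0.4]
    - [0,0,-0.4]
    - [0,0,-0.4]
    - [0,0,-0.14]
    - [0,0,-0.14]
    - [0,0,-0.14]
    - [0,0,-0.14]
    - [0,0,0]
    - [0,0,0]
  grip: [-1,-1,-1,-1,-1,-1,-1,-1,-1,-1,-1]

```text
time_s: 14.25
ee_pos: [0.4285, 0.2616, 0.0211]
eef_rot: [-1.571, 0.0, 3.142]
force: [-0.3, 0.4, -0.7]
grip_width: 0.0941
```

Run:
```python
from h import *
p=cam('wrist')
o=ctrl.get_obs(); print(o['time_s'],o['ee_pos'],o['eef_rot'],o['grip_width'])
for t in ctrl.trace('fine_sieve',p): print(t['point'],t['confidence'],fit([p],'fine_sieve',[t['pixels'].astype(float)],np.array([.4285,.262])))
```

```text
14.3 [0.42852502 0.26162298 0.02129388] [-1.57106243e+00  4.85992045e-04  3.14153312e+00] 0.09399188929777835
[317.9, 309.4] 0.91 (array([0.42778275, 0.26359162]), np.float64(0.0460248714636679))
```

Request:
play_rows:
  twist:
    - [0,0,0]
    - [0,0,0]
    - [0,0,0]
    - [0,0,0]
    - [0,0,0]
    - [0,0,0]
    - [0,0,0]
    - [0,0,0]
  travel:
    - [0,0,0]
    - [0,0,0]
    - [0,0,0]
    - [0,0,0]
    - [0,0,0]
    - [0,0,0]
    - [0,0,0]
    - [0,0,0]
  grip: [1,1,1,1,1,1,1,1]
  force: 20

```text
time_s: 15.15
ee_pos: [0.4284, 0.2616, 0.021]
eef_rot: [-1.571, 0.0, 3.141]
force: [-0.3, 0.1, 1.6]
grip_width: 0.0607
```

Request:
play_rows:
  twist:
    - [0,0,0]
    - [0,0,0]
    - [0,0,0]
    - [0,0,0]
    - [0,0,0]
    - [0,0,0]
    - [0,0,0]
  travel:
    - [0,0,0.2]
    - [0,0,0.4]
    - [0,0,0.4]
    - [0,0,0.4]
    - [0,0,0.4]
    - [0,0,0.2]
    - [0,0,0]
  grip: [1,1,1,1,1,1,1]

```text
time_s: 15.85
ee_pos: [0.4288, 0.2617, 0.1222]
eef_rot: [-1.572, 0.002, 3.141]
force: [-0.2, -0.6, -0.7]
grip_width: 0.0601
```

Request:
play_rows:
  twist:
    - [0,0,0]
    - [0,0,0]
    - [0,0,0]
    - [0,0,0]
    - [0,0,0]
    - [0,0,0]
    - [0,0,0]
    - [0,0,0]
    - [0,0,0]
    - [0,0,0]
    - [0,0,0]
    - [0,0,0]
  travel:
    - [0.096,-0.534,0]
    - [0.096,-0.534,0]
    - [0.096,-0.534,0]
    - [0.096,-0.534,0]
    - [0.096,-0.534,0]
    - [0.096,-0.534,0]
    - [0.096,-0.534,0]
    - [0.096,-0.534,0]
    - [0.096,-0.534,0]
    - [0.096,-0.534,0]
    - [0.096,-0.534,0]
    - [0.096,-0.534,0]
  grip: [1,1,1,1,1,1,1,1,1,1,1,1]

```text
time_s: 17.05
ee_pos: [0.4856, -0.06, 0.1199]
eef_rot: [-1.571, -0.002, 3.141]
force: [1.1, -0.0, -0.6]
grip_width: 0.0605
```

Run:
```python
from h import *
for i in range(3): p=cam('wrist')
o=ctrl.get_obs(); print(o['time_s'],o['ee_pos'],o['eef_rot'],o['force'],o['grip_width'])
e=o['ee_pos']; d=p['img'].copy(); ring(d,p,.4857,-.059,.01,.052);ring(d,p,.4857,-.059,.05,.03); ring(d,p,e[0],e[1],e[2]-.021+.04,.03,(255,255,0))
cv2.imwrite('pics/w6.png',cv2.resize(d[150:390,160:480],None,fx=2.5,fy=2.5)[:,:,::-1])
```

```text
17.2 [ 0.48551967 -0.05978609  0.11991595] [-1.57109605e+00 -1.61304451e-03  3.13935876e+00] [-0.5404516   0.69213107 -1.44860655] 0.060464943052089305
```

View pics/w6.png

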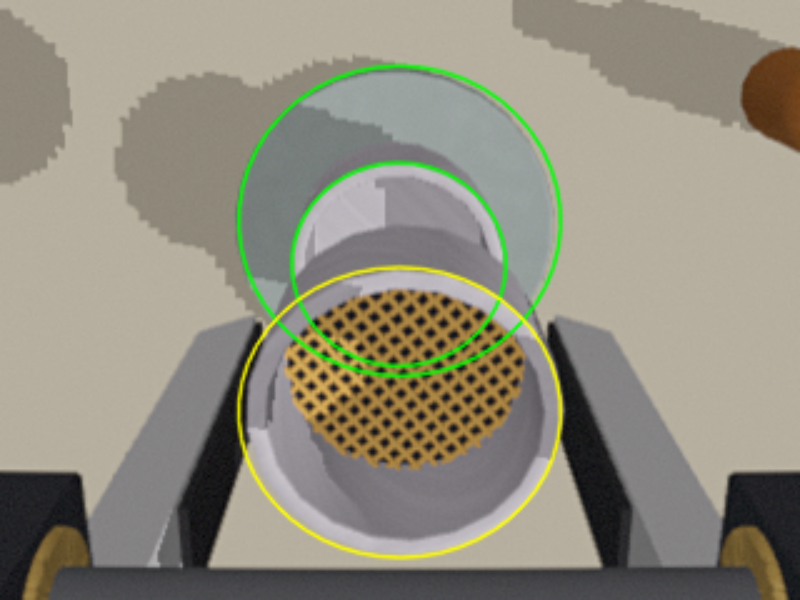

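Request:
play_rows:
  twist:
    - [0,0,0]
    - [0,0,0]
    - [0,0,0]
    - [0,0,0]
    - [0,0,0]
    - [0,0,0]
    - [0,0,0]
    - [0,0,0]
  travel:
    - [0,0,-0.2]
    - [0,0,-0.2]
    - [0,0,-0.2]
    - [0,0,-0.2]
    - [0,0,-0.1]
    - [0,0,-0.1]
    - [0,0,-0.1]
    - [0,0,0]
  grip: [1,1,1,1,1,1,1,1]

```text
time_s: 18.0
ee_pos: [0.4858, -0.0588, 0.0654]
eef_rot: [-1.571, -0.001, 3.142]
force: [0.3, -0.3, -0.6]
grip_width: 0.0605
```

Request:
play_rows:
  twist:
    - [0,0,0]
    - [0,0,0]
    - [0,0,0]
  travel:
    - [0,0,-0.03]
    - [0,0,-0.03]
    - [0,0,0]
  grip: [1,1,1]

```text
time_s: 18.3
ee_pos: [0.486, -0.0589, 0.0629]
eef_rot: [-1.571, 0.0, 3.141]
force: [-0.4, -0.2, -1.1]
grip_width: 0.0606
```

Request:
play_rows:
  twist:
    - [0,0,0]
    - [0,0,0]
  travel:
    - [0,0,-0.02]
    - [0,0,0]
  grip: [1,1]

```text
time_s: 18.5
ee_pos: [0.486, -0.0589, 0.062]
eef_rot: [-1.571, 0.0, 3.141]
force: [0.2, -0.9, -2.1]
grip_width: 0.0609
```

Request:
play_rows:
  twist:
    - [0,0,0]
    - [0,0,0]
  travel:
    - [0,0,-0.02]
    - [0,0,0]
  grip: [1,1]

```text
time_s: 18.7
ee_pos: [0.4861, -0.0589, 0.0619]
eef_rot: [-1.571, 0.001, 3.141]
force: [-6.2, 1.8, 13.2]
grip_width: 0.0602
```

Seated with 13 N. Releasing and lifting.

Request:
play_rows:
  twist:
    - [0,0,0]
    - [0,0,0]
    - [0,0,0]
    - [0,0,0]
    - [0,0,0]
    - [0,0,0]
    - [0,0,0]
    - [0,0,0]
    - [0,0,0]
    - [0,0,0]
  travel:
    - [0,0,0]
    - [0,0,0]
    - [0,0,0]
    - [0,0,0]
    - [0,0,0]
    - [0,0,0.3]
    - [0,0,0.5]
    - [0,0,0.5]
    - [0,0,0.5]
    - [0,0,0]
  grip: [-1,-1,-1,-1,-1,-1,-1,-1,-1,-1]

```text
time_s: 19.7
ee_pos: [0.4872, -0.0591, 0.1539]
eef_rot: [-1.57, 0.005, 3.141]
force: [-0.3, -0.3, -0.2]
grip_width: 0.0939
```

Run:
```python
from h import *
for i in range(2): p=cam('wrist')
o=ctrl.get_obs(); print(o['time_s'],o['ee_pos'],o['force'],o['grip_width'])
S=cam('scene')
d=p['img'].copy(); ring(d,p,.4857,-.059,.01,.052);ring(d,p,.4857,-.059,.081,.03)
a=cv2.resize(d[100:340,160:480],(400,300))
d=S['img'].copy();ring(d,S,.4857,-.059,.01,.052);ring(d,S,.4857,-.059,.081,.03)
u,v=proj(S,[.4857,-.059,.04])[0].astype(int)
cv2.imwrite('pics/m7.png',np.hstack([a,cv2.resize(d[v-45:v+45,u-60:u+60],(400,300),interpolation=cv2.INTER_CUBIC)])[:,:,::-1])
for t in ctrl.trace('coarse_sieve',p): print(t['point'],t['confidence'],fit([p],'coarse_sieve',[t['pixels'].astype(float)],np.array([.6105,.0355])))
```

```text
19.8 [ 0.48595326 -0.05888981  0.15084595] [-0.06371518  0.53461551 -0.57198915] 0.09373777565769269
[190.1, 78.3] 0.72 (array([0.60921772, 0.035735  ]), np.float64(0.04737876634814203))
[8.5, 56.5] 0.4 (array([0.08075  , 0.1373125]), np.float64(1.0))
```

View pics/m7.png

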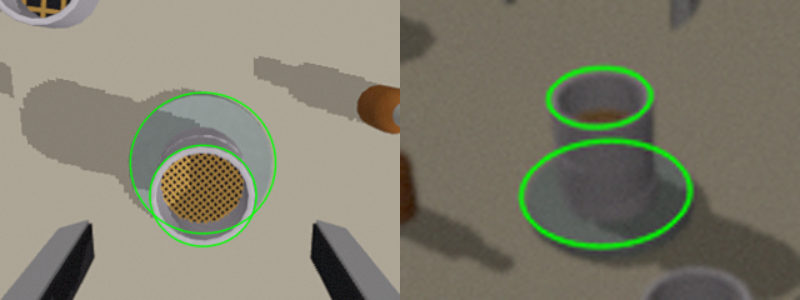

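The fine sieve is nested and level in both views. Moving to the coarse sieve.

Request:
play_rows:
  twist:
    - [0,0,0]
    - [0,0,0]
    - [0,0,0]
    - [0,0,0]
    - [0,0,0]
    - [0,0,0]
    - [0,0,0]
  travel:
    - [0.414,0.314,0]
    - [0.414,0.314,0]
    - [0.414,0.314,0]
    - [0.414,0.314,0]
    - [0.414,0.314,0]
    - [0.414,0.314,0]
    - [0,0,0]
  grip: [-1,-1,-1,-1,-1,-1,-1]

```text
time_s: 20.6
ee_pos: [0.611, 0.0369, 0.1491]
eef_rot: [-1.571, -0.002, -3.14]
force: [-0.2, -0.9, -0.2]
grip_width: 0.0939
```

Run:
```python
from h import *
for i in range(2): p=cam('wrist')
o=ctrl.get_obs(); print(o['time_s'],o['ee_pos'],o['eef_rot'],o['grip_width'])
d=p['img'].copy(); ring(d,p,.6103,.0355,.052,.03);ring(d,p,.6103,.0355,.052,.026)
cv2.imwrite('pics/w8.png',d[:,:,::-1])
for t in ctrl.trace('coarse_sieve',p): print(t['point'],t['confidence'],fit([p],'coarse_sieve',[t['pixels'].astype(float)],np.array([.6105,.0355])))
```

```text
20.7 [0.60958844 0.03537043 0.1494776 ] [-1.57069893e+00 -2.30312454e-03 -3.14119626e+00] 0.09432718496327482
[320.0, 238.1] 0.76 (array([0.60971521, 0.03661987]), np.float64(0.09311941467655878))
```

View pics/w8.png

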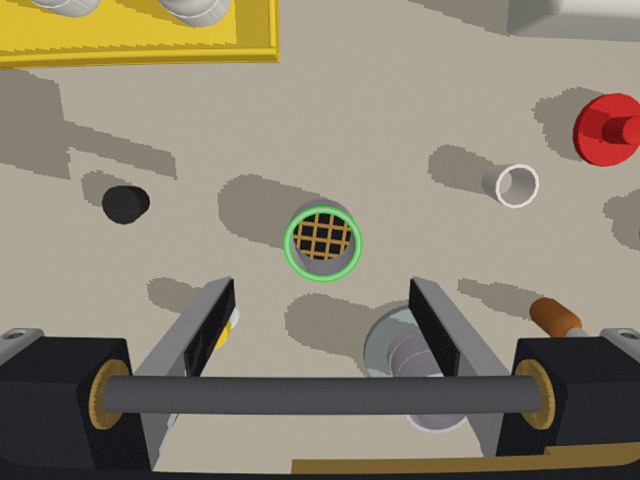

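Request:
play_rows:
  twist:
    - [0,0,0]
    - [0,0,0]
    - [0,0,0]
    - [0,0,0]
    - [0,0,0]
    - [0,0,0]
    - [0,0,0]
    - [0,0,0]
    - [0,0,0]
    - [0,0,0]
    - [0,0,0]
  travel:
    - [0,0,-0.4]
    - [0,0,-0.4]
    - [0,0,-0.4]
    - [0,0,-0.4]
    - [0,0,-0.4]
    - [0,0,-0.12]
    - [0,0,-0.12]
    - [0,0,-0.12]
    - [0,0,-0.12]
    - [0,0,0]
    - [0,0,0]
  grip: [-1,-1,-1,-1,-1,-1,-1,-1,-1,-1,-1]

```text
time_s: 21.85
ee_pos: [0.6103, 0.0353, 0.0272]
eef_rot: [-1.571, 0.0, 3.141]
force: [0.2, 1.1, 0.0]
grip_width: 0.094
```

Run:
```python
from h import *
p=cam('wrist')
o=ctrl.get_obs(); print(o['time_s'],o['ee_pos'],o['eef_rot'],o['grip_width'])
for t in ctrl.trace('coarse_sieve',p): print(t['point'],t['confidence'],fit([p],'coarse_sieve',[t['pixels'].astype(float)],np.array([.6105,.0355])))
```

```text
21.9 [0.61036077 0.03534294 0.0273373 ] [-1.57080011e+00  5.69614231e-04  3.14149649e+00] 0.09347053617949294
[318.4, 307.0] 0.89 (array([0.60996954, 0.03624846]), np.float64(0.04943473917105865))
[172.7, 435.7] 0.59 (array([0.4275 , 0.07875]), np.float64(1.0))
```

Request:
play_rows:
  twist:
    - [0,0,0]
    - [0,0,0]
    - [0,0,0]
    - [0,0,0]
    - [0,0,0]
    - [0,0,0]
    - [0,0,0]
    - [0,0,0]
  travel:
    - [0,0,0]
    - [0,0,0]
    - [0,0,0]
    - [0,0,0]
    - [0,0,0]
    - [0,0,0]
    - [0,0,0]
    - [0,0,0]
  grip: [1,1,1,1,1,1,1,1]
  force: 20

```text
time_s: 22.75
ee_pos: [0.6102, 0.0353, 0.027]
eef_rot: [-1.571, 0.0, 3.141]
force: [0.6, 0.2, 0.8]
grip_width: 0.0605
```

Request:
play_rows:
  twist:
    - [0,0,0]
    - [0,0,0]
    - [0,0,0]
    - [0,0,0]
    - [0,0,0]
    - [0,0,0]
    - [0,0,0]
    - [0,0,0]
  travel:
    - [0,0,0.2]
    - [0,0,0.4]
    - [0,0,0.4]
    - [0,0,0.4]
    - [0,0,0.4]
    - [0,0,0.4]
    - [0,0,0.4]
    - [0,0,0]
  grip: [1,1,1,1,1,1,1,1]

```text
time_s: 23.55
ee_pos: [0.6112, 0.0353, 0.1602]
eef_rot: [-1.571, 0.005, 3.141]
force: [0.4, 1.2, -1.5]
grip_width: 0.0601
```

Request:
play_rows:
  twist:
    - [0,0,0]
    - [0,0,0]
    - [0,0,0]
    - [0,0,0]
    - [0,0,0]
    - [0,0,0]
    - [0,0,0]
    - [0,0,0]
    - [0,0,0]
    - [0,0,0]
  travel:
    - [-0.276,-0.209,0]
    - [-0.276,-0.209,0]
    - [-0.276,-0.209,0]
    - [-0.276,-0.209,0]
    - [-0.276,-0.209,0]
    - [-0.276,-0.209,0]
    - [-0.276,-0.209,0]
    - [-0.276,-0.209,0]
    - [-0.276,-0.212,0]
    - [0,0,0]
  grip: [1,1,1,1,1,1,1,1,1,1]

```text
time_s: 24.55
ee_pos: [0.4847, -0.0596, 0.1563]
eef_rot: [-1.571, -0.001, 3.14]
force: [1.0, 0.9, -1.5]
grip_width: 0.0603
```

Run:
```python
from h import *
for i in range(3): p=cam('wrist')
o=ctrl.get_obs(); print(o['time_s'],o['ee_pos'],o['eef_rot'],o['force'],o['grip_width'])
e=o['ee_pos']; d=p['img'].copy(); ring(d,p,.4857,-.059,.01,.052);ring(d,p,.4857,-.059,.081,.03); ring(d,p,e[0],e[1],e[2]-.027+.052,.03,(255,255,0))
cv2.imwrite('pics/w9.png',cv2.resize(d[150:390,160:480],None,fx=2.5,fy=2.5)[:,:,::-1])
```

```text
24.7 [ 0.48628709 -0.05862521  0.15671561] [-1.57091994e+00 -8.71474288e-05  3.14138882e+00] [ 1.43904759  0.37950221 -1.7855414 ] 0.06044657790558109
```

View pics/w9.png

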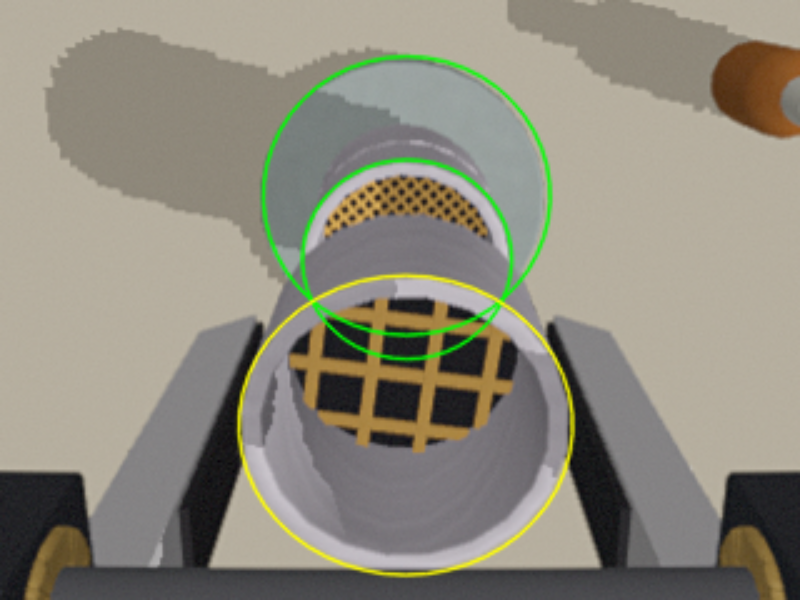

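Request:
play_rows:
  twist:
    - [0,0,0]
    - [0,0,0]
    - [0,0,0]
    - [0,0,0]
    - [0,0,0]
    - [0,0,0]
    - [0,0,0]
    - [0,0,0]
  travel:
    - [0,0,-0.2]
    - [0,0,-0.2]
    - [0,0,-0.2]
    - [0,0,-0.15]
    - [0,0,-0.1]
    - [0,0,-0.1]
    - [0,0,-0.1]
    - [0,0,0]
  grip: [1,1,1,1,1,1,1,1]

```text
time_s: 25.5
ee_pos: [0.4857, -0.0589, 0.1039]
eef_rot: [-1.571, -0.001, 3.141]
force: [1.0, -0.6, -1.3]
grip_width: 0.0606
```

Request:
play_rows:
  twist:
    - [0,0,0]
    - [0,0,0]
    - [0,0,0]
  travel:
    - [0,0,-0.03]
    - [0,0,-0.03]
    - [0,0,0]
  grip: [1,1,1]

```text
time_s: 25.8
ee_pos: [0.4859, -0.0589, 0.1014]
eef_rot: [-1.571, 0.0, 3.141]
force: [0.4, -0.1, -1.5]
grip_width: 0.0605
```

Request:
play_rows:
  twist:
    - [0,0,0]
    - [0,0,0]
  travel:
    - [0,0,-0.02]
    - [0,0,0]
  grip: [1,1]

```text
time_s: 26.0
ee_pos: [0.486, -0.0589, 0.1004]
eef_rot: [-1.571, 0.0, 3.141]
force: [0.9, 0.3, -1.7]
grip_width: 0.06
```

Request:
play_rows:
  twist:
    - [0,0,0]
    - [0,0,0]
  travel:
    - [0,0,-0.02]
    - [0,0,0]
  grip: [1,1]

```text
time_s: 26.2
ee_pos: [0.4859, -0.0589, 0.0994]
eef_rot: [-1.571, -0.0, 3.141]
force: [-0.1, 0.9, -2.2]
grip_width: 0.0602
```

Request:
play_rows:
  twist:
    - [0,0,0]
    - [0,0,0]
  travel:
    - [0,0,-0.016]
    - [0,0,0]
  grip: [1,1]

```text
time_s: 26.4
ee_pos: [0.4861, -0.0589, 0.0989]
eef_rot: [-1.571, 0.0, 3.142]
force: [-2.6, 0.4, 3.2]
grip_width: 0.0603
```

Request:
play_rows:
  twist:
    - [0,0,0]
    - [0,0,0]
  travel:
    - [0,0,-0.01]
    - [0,0,0]
  grip: [1,1]

```text
time_s: 26.6
ee_pos: [0.4862, -0.0589, 0.0989]
eef_rot: [-1.571, 0.001, 3.141]
force: [-4.3, 0.9, 9.2]
grip_width: 0.0604
```

Request:
play_rows:
  twist:
    - [0,0,0]
    - [0,0,0]
    - [0,0,0]
    - [0,0,0]
    - [0,0,0]
    - [0,0,0]
    - [0,0,0]
    - [0,0,0]
    - [0,0,0]
    - [0,0,0]
  travel:
    - [0,0,0]
    - [0,0,0]
    - [0,0,0]
    - [0,0,0]
    - [0,0,0]
    - [0,0,0.3]
    - [0,0,0.4]
    - [0,0,0.4]
    - [0,0,0.4]
    - [0,0,0]
  grip: [-1,-1,-1,-1,-1,-1,-1,-1,-1,-1]

```text
time_s: 27.6
ee_pos: [0.487, -0.0591, 0.1753]
eef_rot: [-1.57, 0.004, 3.142]
force: [-0.1, 0.2, 0.2]
grip_width: 0.0938
```

Run:
```python
from h import *
for i in range(2): p=cam('wrist')
o=ctrl.get_obs(); print(o['time_s'],o['ee_pos'],o['force'],o['grip_width'])
S=cam('scene')
d=p['img'].copy(); ring(d,p,.4857,-.059,.01,.052);ring(d,p,.4857,-.059,.124,.03)
a=cv2.resize(d[100:340,160:480],(400,300))
d=S['img'].copy();ring(d,S,.4857,-.059,.01,.052);ring(d,S,.4857,-.059,.124,.03)
u,v=proj(S,[.4857,-.059,.06])[0].astype(int)
cv2.imwrite('pics/m10.png',np.hstack([a,cv2.resize(d[v-45:v+45,u-60:u+60],(400,300),interpolation=cv2.INTER_CUBIC)])[:,:,::-1])
```

```text
27.7 [ 0.4858244  -0.05886054  0.17264452] [-0.09504738  0.33480658 -1.0992515 ] 0.09404579496147972
```

View pics/m10.png

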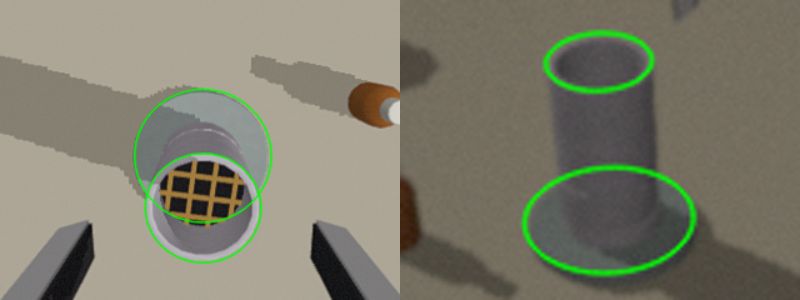

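The coarse sieve is seated and level in both views. Moving to the grey lid.

Request:
play_rows:
  twist:
    - [0,0,0]
    - [0,0,0]
    - [0,0,0]
    - [0,0,0]
    - [0,0,0]
    - [0,0,0]
    - [0,0,0]
    - [0,0,0]
    - [0,0,0]
    - [0,0,0]
    - [0,0,0]
    - [0,0,0]
  travel:
    - [0.217,-0.382,0]
    - [0.217,-0.382,0]
    - [0.217,-0.382,0]
    - [0.217,-0.382,0]
    - [0.217,-0.382,0]
    - [0.217,-0.382,0]
    - [0.217,-0.382,0]
    - [0.217,-0.382,0]
    - [0.217,-0.382,0]
    - [0.217,-0.382,0]
    - [0.217,-0.382,0]
    - [0.217,-0.382,0]
  grip: [-1,-1,-1,-1,0,0,0,0,0,0,0,0]

```text
time_s: 28.95
ee_pos: [0.6162, -0.2887, 0.1713]
eef_rot: [-1.572, -0.002, 3.141]
force: [-0.4, 0.9, 0.3]
grip_width: 0.0472
```

Run:
```python
from h import *
for i in range(3): p=cam('wrist')
o=ctrl.get_obs(); print(o['time_s'],o['ee_pos'],o['eef_rot'],o['grip_width'])
d=p['img'].copy(); ring(d,p,.616,-.288,.017,.03);ring(d,p,.616,-.288,.041,.011)
cv2.imwrite('pics/w11.png',d[:,:,::-1])
for t in ctrl.trace('lid',p): print(t['point'],t['confidence'],fit([p],'lid',[t['pixels'].astype(float)],np.array([.616,-.288])))
```

```text
29.1 [ 0.61576914 -0.2885703   0.17091567] [-1.57206630e+00 -2.36806649e-03  3.14045336e+00] 0.04715708106727643
[315.8, 225.9] 0.93 (array([ 0.61493933, -0.28645856]), np.float64(0.093201078462506))
[428.8, 206.6] 0.89 (array([ 0.234  , -0.14125]), np.float64(1.0))
[133.9, 184.2] 0.71 (array([ 0.234  , -0.14125]), np.float64(1.0))
[226.8, 132.9] 0.58 (array([ 0.234  , -0.14125]), np.float64(1.0))
```

View pics/w11.png

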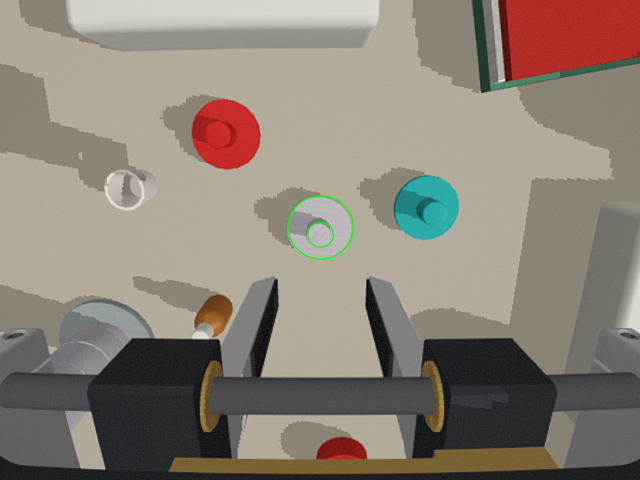

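The grey lid is at wrist (320,228), between the red and turquoise ones. The overlay fits on both disc and knob. Descending onto the knob.

Request:
play_rows:
  twist:
    - [0,0,0]
    - [0,0,0]
    - [0,0,0]
    - [0,0,0]
    - [0,0,0]
    - [0,0,0]
    - [0,0,0]
    - [0,0,0]
    - [0,0,0]
    - [0,0,0]
    - [0,0,0]
  travel:
    - [0,0,-0.4]
    - [0,0,-0.4]
    - [0,0,-0.4]
    - [0,0,-0.4]
    - [0,0,-0.4]
    - [0,0,-0.4]
    - [0,0,-0.16]
    - [0,0,-0.16]
    - [0,0,-0.16]
    - [0,0,0]
    - [0,0,0]
  grip: [0,0,0,0,0,0,0,0,0,0,0]

```text
time_s: 30.25
ee_pos: [0.6163, -0.2881, 0.0296]
eef_rot: [-1.571, 0.001, 3.141]
force: [-0.3, 0.7, 0.2]
grip_width: 0.047
```

Run:
```python
from h import *
for i in range(2): p=cam('wrist')
o=ctrl.get_obs(); print(o['time_s'],o['ee_pos'],o['eef_rot'],o['grip_width'],o['force'])
save(p,'w12')
for t in ctrl.trace('lid',p):
  if 270<t['point'][0]<370: print(t['point'],t['confidence'],fit([p],'lid',[t['pixels'].astype(float)],np.array([.616,-.288])))
```

```text
30.35 [ 0.61642961 -0.28825902  0.02988062] [-1.57033175e+00  9.35596567e-04  3.14136566e+00] 0.04713575810063492 [ 0.32640114 -0.04936743  0.01402469]
[317.4, 287.7] 0.84 (array([ 0.61508425, -0.28618166]), np.float64(0.14622937366276856))
```

View pics/w12.png

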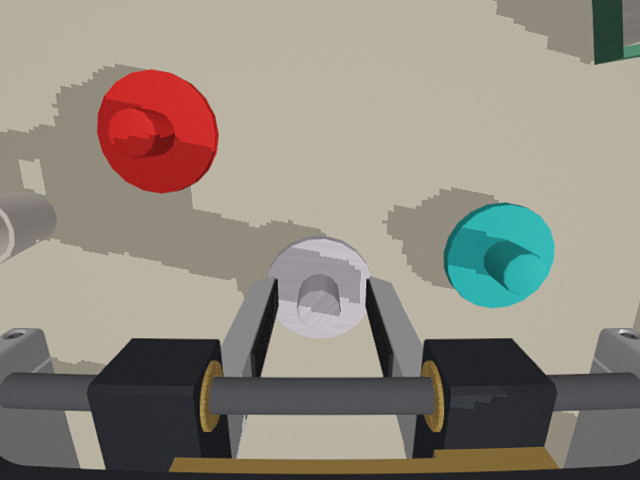

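Request:
play_rows:
  twist:
    - [0,0,0]
    - [0,0,0]
    - [0,0,0]
    - [0,0,0]
    - [0,0,0]
    - [0,0,0]
    - [0,0,0]
    - [0,0,0]
  travel:
    - [-0.014,0,0]
    - [0,0,0]
    - [0,0,0]
    - [0,0,0]
    - [0,0,0]
    - [0,0,0]
    - [0,0,0]
    - [0,0,0]
  grip: [0,1,1,1,1,1,1,1]
  force: 20

```text
time_s: 31.2
ee_pos: [0.6155, -0.2881, 0.0291]
eef_rot: [-1.571, 0.0, 3.141]
force: [-0.6, 1.4, 0.4]
grip_width: 0.0214
```

Request:
play_rows:
  twist:
    - [0,0,0]
    - [0,0,0]
    - [0,0,0]
    - [0,0,0]
    - [0,0,0]
    - [0,0,0]
    - [0,0,0]
    - [0,0,0]
    - [0,0,0]
    - [0,0,0]
  travel:
    - [0,0,0.1]
    - [0,0,0.3]
    - [0,0,0.4]
    - [0,0,0.4]
    - [0,0,0.4]
    - [0,0,0.4]
    - [0,0,0.4]
    - [0,0,0.4]
    - [0,0,0.2]
    - [0,0,0]
  grip: [1,1,1,1,1,1,1,1,1,1]

```text
time_s: 32.2
ee_pos: [0.6159, -0.2883, 0.1813]
eef_rot: [-1.569, 0.003, 3.141]
force: [0.3, -1.0, -1.1]
grip_width: 0.0214
```

Request:
play_rows:
  twist:
    - [0,0,0]
    - [0,0,0]
    - [0,0,0]
    - [0,0,0]
    - [0,0,0]
    - [0,0,0]
    - [0,0,0]
    - [0,0,0]
    - [0,0,0]
    - [0,0,0]
    - [0,0,0]
    - [0,0,0]
  travel:
    - [-0.216,0.382,0]
    - [-0.216,0.382,0]
    - [-0.216,0.382,0]
    - [-0.216,0.382,0]
    - [-0.216,0.382,0]
    - [-0.216,0.382,0]
    - [-0.216,0.382,0]
    - [-0.216,0.382,0]
    - [-0.216,0.382,0]
    - [-0.216,0.382,0]
    - [-0.216,0.382,0]
    - [-0.216,0.382,0]
  grip: [1,1,1,1,1,1,1,1,1,1,1,1]

```text
time_s: 33.4
ee_pos: [0.4849, -0.0581, 0.1783]
eef_rot: [-1.571, -0.001, 3.141]
force: [0.9, -0.1, -0.5]
grip_width: 0.0217
```

Run:
```python
from h import *
for i in range(4): p=cam('wrist')
o=ctrl.get_obs(); print(o['time_s'],o['ee_pos'],o['eef_rot'],o['force'],o['grip_width'])
S=cam('scene')
e=o['ee_pos']
def f(p):
    d=p['img'].copy(); ring(d,p,.4857,-.059,.01,.052);ring(d,p,.4857,-.059,.124,.03); ring(d,p,e[0],e[1],e[2]-.029+.017,.03,(255,255,0));ring(d,p,e[0],e[1],e[2]-.029+.041,.011,(255,255,0)); return d
a=cv2.resize(f(p)[150:390,160:480],(400,300))
u,v=proj(S,[.4857,-.059,.1])[0].astype(int)
cv2.imwrite('pics/m13.png',np.hstack([a,cv2.resize(f(S)[v-45:v+45,u-60:u+60],(400,300),interpolation=cv2.INTER_CUBIC)])[:,:,::-1])
```

```text
33.6 [ 0.48581823 -0.05893861  0.17885847] [-1.57074269e+00 -3.39557437e-04 -3.14110535e+00] [ 0.25295268 -0.63616953 -0.39148429] 0.021446363418790637
```

View pics/m13.png

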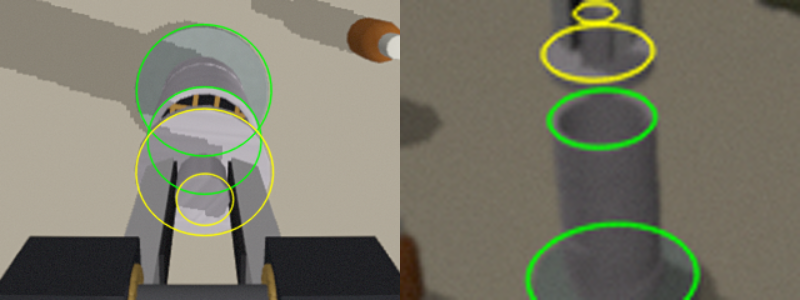

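Request:
play_rows:
  twist:
    - [0,0,0]
    - [0,0,0]
    - [0,0,0]
    - [0,0,0]
    - [0,0,0]
    - [0,0,0]
    - [0,0,0]
  travel:
    - [0,0,-0.1]
    - [0,0,-0.1]
    - [0,0,-0.1]
    - [0,0,-0.1]
    - [0,0,-0.1]
    - [0,0,-0.1]
    - [0,0,0]
  grip: [1,1,1,1,1,1,1]

```text
time_s: 34.35
ee_pos: [0.4856, -0.0588, 0.1484]
eef_rot: [-1.571, -0.001, 3.141]
force: [0.2, -0.1, -1.4]
grip_width: 0.0214
```

Request:
play_rows:
  twist:
    - [0,0,0]
    - [0,0,0]
    - [0,0,0]
  travel:
    - [0,0,-0.03]
    - [0,0,-0.03]
    - [0,0,0]
  grip: [1,1,1]

```text
time_s: 34.65
ee_pos: [0.4858, -0.0589, 0.1461]
eef_rot: [-1.571, 0.0, 3.141]
force: [-0.9, 0.5, -1.6]
grip_width: 0.0215
```

Request:
play_rows:
  twist:
    - [0,0,0]
    - [0,0,0]
  travel:
    - [0,0,-0.03]
    - [0,0,0]
  grip: [1,1]

```text
time_s: 34.85
ee_pos: [0.4858, -0.0589, 0.1446]
eef_rot: [-1.571, -0.0, 3.141]
force: [0.1, 1.1, -1.1]
grip_width: 0.0215
```

Request:
play_rows:
  twist:
    - [0,0,0]
    - [0,0,0]
  travel:
    - [0,0,-0.016]
    - [0,0,0]
  grip: [1,1]

```text
time_s: 35.05
ee_pos: [0.486, -0.0589, 0.144]
eef_rot: [-1.571, 0.0, 3.142]
force: [-0.6, 1.0, 1.3]
grip_width: 0.0213
```

Contact is beginning at the expected height. One more small step, then release.

Request:
play_rows:
  twist:
    - [0,0,0]
    - [0,0,0]
  travel:
    - [0,0,-0.014]
    - [0,0,0]
  grip: [1,1]

```text
time_s: 35.25
ee_pos: [0.4862, -0.0589, 0.144]
eef_rot: [-1.571, 0.001, 3.142]
force: [-1.6, 0.2, 9.4]
grip_width: 0.0213
```

Request:
play_rows:
  twist:
    - [0,0,0]
    - [0,0,0]
    - [0,0,0]
    - [0,0,0]
    - [0,0,0]
    - [0,0,0]
    - [0,0,0]
    - [0,0,0]
    - [0,0,0]
  travel:
    - [0,0,0]
    - [0,0,0]
    - [0,0,0]
    - [0,0,0]
    - [0,0,0.2]
    - [0,0,0.4]
    - [0,0,0.4]
    - [0,0,0.4]
    - [0,0,0]
  grip: [0,0,0,0,0,0,0,0,0]

```text
time_s: 36.15
ee_pos: [0.4868, -0.0591, 0.2161]
eef_rot: [-1.57, 0.005, 3.141]
force: [0.1, 0.7, -0.2]
grip_width: 0.0469
```

Run:
```python
from h import *
for i in range(2): p=cam('wrist')
o=ctrl.get_obs(); print(o['time_s'],o['ee_pos'],o['force'],o['grip_width'])
S=cam('scene')
def f(p):
    d=p['img'].copy(); ring(d,p,.4857,-.059,.01,.052);ring(d,p,.4857,-.059,.132,.03); ring(d,p,.4857,-.059,.156,.011,(255,255,0)); return d
a=cv2.resize(f(p)[150:390,160:480],(400,300))
u,v=proj(S,[.4857,-.059,.08])[0].astype(int)
cv2.imwrite('pics/m14.png',np.hstack([a,cv2.resize(f(S)[v-60:v+60,u-80:u+80],(400,300),interpolation=cv2.INTER_CUBIC)])[:,:,::-1])
save(S,'s14')
g={'jar':(.5294,.1335),'crucible':(.653,-.1214),'dropper':(.5285,-.182),'stopper':(.6367,.2037),'flask':(.5685,.394)}
for n,x in g.items():
  for b in ctrl.trace(n,S)[:1]: print(n,b['point'],fit([S],n,[b['pixels'].astype(float)],np.array(x))[0],x)
```

```text
36.25 [ 0.48579986 -0.05889148  0.21309494] [ 0.25193826 -0.10042063 -1.05628476] 0.0470609570770937
jar [379.2, 260.5] [0.52607446 0.13452069] (0.5294, 0.1335)
crucible [224.5, 279.0] [ 0.651311   -0.12124008] (0.653, -0.1214)
dropper [220.7, 230.2] [ 0.52179165 -0.18601467] (0.5285, -0.182)
stopper [406.7, 314.5] [0.63830866 0.20541414] (0.6367, 0.2037)
flask [529.3, 307.0] [0.56935916 0.39584297] (0.5685, 0.394)
```

View pics/m14.png

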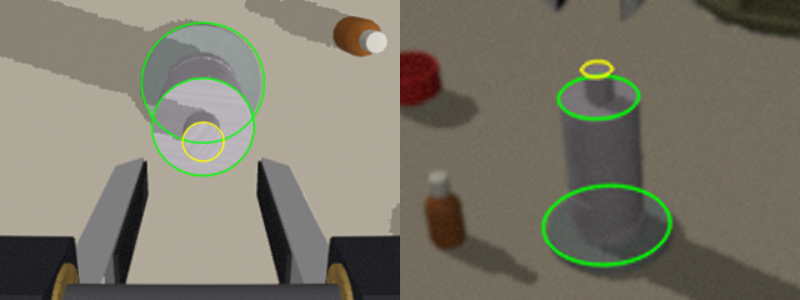

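View pics/s14.png

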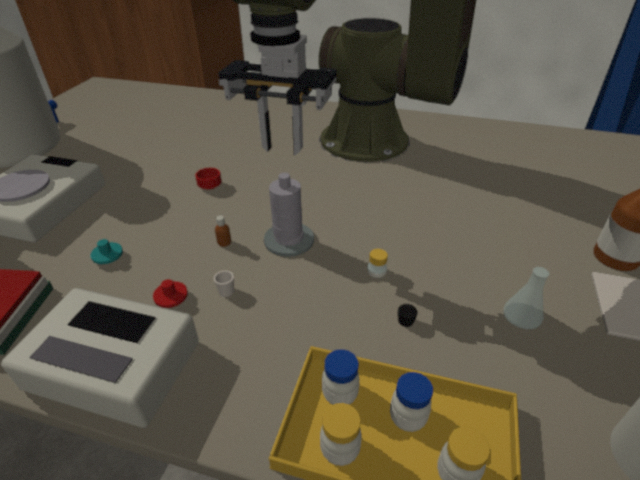

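The stack at scene (287,210) is upright and level, the bystanders are standing where they were, and the gripper is about 50 mm above the lid. Handing in.

Run:
```python
from station import ctrl
print(ctrl.hand_in())
```

```text
the job is handed in; nothing more can be done
None
```

I built the full stack on the base: pan in the ring, fine sieve, coarse sieve, then the grey lid. I handed it in at about 36 s of the 109 s allowed; the hand-in reports no verdict.

- **Placing:** I lowered each piece while gripping it until I felt about 9–13 N of contact. Every contact came within about 1 mm of the calculated seated height. The largest sideways force was 6 N, at the pan and the fine sieve.
- **Final check:** The wrist and scene views both show the stack upright and concentric, within the roughly 2 mm camera calibration. The gripper is open, with its fingertips about 50 mm above the lid.
- **Bystanders:** The jar, crucible, stopper and flask measured within about 4 mm of their starting positions. The dropper's last fit read about 8 mm off. It is standing in the same place in the picture, within about a pixel, and the arm never felt a contact near it. I put that down to the small outline and poor fit.

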